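Take the spent tube out of a bolted UV curing lamp

ROBOT

A 6-joint arm with a two-finger parallel gripper is mounted at the origin on a cart in front of the work surface, level with it; the furniture and walls round the work are solid. World frame = base frame: x ahead of the robot, y to its left, z up, the work surface at z = 0. Lengths are in m, angles in rad, forces in N, time in s.
With the tool pointing down it reaches from about 0.275 to 0.725 m from the base axis. Payload 15.9 kg.
Tool frame: the origin (TCP) lies on the centre line of the jaws, within the pads' length; the fingertips stand ahead of it and the grasp point (between the pads) lies 8 mm behind it (ctrl.tcp_to_tips is the z of the fingertips in the tool frame, in m); z points along the fingers, y is the line along which they close (so a half turn about z gives the same grasp; the last joint's range is limited). The gripper opens to 85 mm and grips with 20 to 120 N. Pads are 22 mm wide; open, the fingers measure 114 mm over their backs; the gripper's body (76 mm by 85 mm) begins 54 mm behind the grasp point. The pads swing forward as they close: fully open they stand 13 mm farther back than shut.
Start: joints at [-1.348, 0.213, -0.034, 1.323, 0, 1.571], TCP at [0.11, -0.488, 0.242] pointing down, gripper open.
Joint ranges: [-2.98, 2.98], [-0.74, 1.72], [-1.14, 1.35], [-2.1, 2.04], [-1.57, 1.44], [-3.14, 3.14]. Speed limits (rad/s): [1.89, 1.89, 2.39, 2.57, 3.14, 3.14].

INTERFACE

Orientations are given as [roll, pitch, yaw] about the fixed x, y, z axes, in that order (R = Rz(yaw) Ry(pitch) Rx(roll)).
In Python, from rig import ctrl gives the robot as it stands. The module is installed in compiled form; this text tells all that it offers.
- The arm moves only by the shell command python3 -m jog 'ROWS' [FORCE]. ROWS is JSON, a list of rows, each an object of numbers: "gripper": the closure, from 0 (fully open) to 1 (shut); "tx", "ty", "tz": the shift along the world's x, y, z in m; "wx", "wy", "wz": the turn, a rotation vector about the world's x, y, z in degrees. A call has 1 to 8 rows; each row is the pose to reach, as a shift and turn from the pose commanded when the call began; what a row does not reach only later rows make up. A row lasts 1/10 s, in which the tool goes at most 50 mm and 8.59 degrees, less where a joint would pass 70% of its speed; a pose out of reach is approached as far as the arm can. A call with a gripper value outside its range is refused whole. The fingers move at their own pace and stop on an object; FORCE is the grip in N (left out, the last holds). Time passes only in rows, so rows that repeat a pose let the fingers close. It gives the time, the measured TCP pose, the force, the opening and the grip force at its end, in the units of the state.
- ctrl.sense(): the state, without advancing time (a new reading comes with each control period).
- ctrl.camera(name): name is "side" or "top"; returns a dict with "pixels" (400x640x3 uint8, red, green, blue), "K" (3x3 intrinsics, pixels), "R" (3x3) and "t" (3): a world point X has camera coordinates R X + t. Camera axes: x right, y down, z forward; pixel columns grow to the right and rows downward; lengths in m; the calibration is good to about 2 mm. A picture is of the moment at which its call begins. There is no depth.
- ctrl.hand_in(): hands the job in; it is judged then, once.
The state is a dict: "t": time; "q": joint angles; "joint_velocities": joint speeds; "effort": joint torques, N m; "tool_pos": TCP position; "tool_rot": TCP orientation; "ft_force": force on the tool from outside, world axes, zero at the start; "wrist_torque": the same for the moment, N m; "grip_width": finger opening in m; "grasp_force": force on a finger pad.
Only numpy, scipy, OpenCV 4.12 (cv2) and the standard library are available. Lean on these libraries where they do the work, as an engineer would, in place of code of your own. Each camera call takes 0.05 s, during which the arm holds its last target. There are 200 camera calls.

TASK

The tube of the resin-curing lamp is spent. Lift the handle of the spring bolt out of its notch, draw the bolt back and lay the handle down in the hold-back notch so that it stays drawn, then swing the guard right open and leave it open. Roll the tube sideways towards the front out of its spring clips without forcing it, lay it gently lengthwise in the padded cardboard lamp tray, and leave the red mould of curing resin undisturbed.

Things in the scene. Friction and masses are not known exactly. Their poses are not given: they have to be found in the camera images.
- lamp: UV curing lamp: white case 160 (x) x 292 (y) x 55 high (mm), fixed; origin on the table. Lamp frame: x away from its front, y to its left, z up. Tube well y -62 to 111, x -76 to 76, floor z 12, rim z 55, under the guard. Right of it (y -175 to -62) the solid ballast box, top z 55, carries the bolt at its front edge. The tube lies along y, axis at x 5, z 40, centre near y 25.
- bolt (a joint): How far the bolt is drawn, m: 0 shot (over the guard's edge), 0.044 at the end stop; slides towards lamp -y. A spring pushes it back (4 N at 0, 8.5 N at the stop). The guard is free from 0.020. Rod: diameter 10, along lamp y at x -60, z 66.5.
- bolt_handle (a joint): Turn of the bolt's handle about the rod, rad: 0 down to the front (-x) in a notch, 1.57 upright, limit 1.75; stiff, stays where left. Its flat stalk, 7 wide and 5 thick, clears the notched rail (12 to 15 in front of the rod's axis, top 9 above it) above 0.9 rad and the hold-back plate (15.5 to 18.5 in front, top 8.5) above 0.75. Let go outside a notch, the bolt springs shut.
- hold_notch_area (a point): Middle of the range for the hold-back notch, on the rail at lamp (-77, -127, 75). The notch, 10 wide, is in a dark plate whose place differs from start to start: its middle is at a bolt value of 0.026 to 0.038, not measured, to be found by feel or seen. Beside it the handle stops on the plate at 0.5 to 0.64 rad. The shut notch, as wide, is at bolt = 0.
- bolt_knob (a point): Centre of the black ball knob (diameter 18) on the bolt's handle, 38 from the rod's axis. Handle down and bolt shot, it is at lamp (-98, -95, 66.5), in front of the case with free air below. Can be pinched along the lamp's y; it swivels on a cross pin, so the fingers may keep their direction while the handle turns.
- guard (a joint): Opening of the guard (aluminium frame, amber panel), rad: 0 shut, 1.85 open on its stop. Hinge on the left edge, along lamp x at y 117, z 57.5; the right edge rises and goes over to the left. Not sprung: before about 1.4 it falls shut, after about 1.6 it falls open.
- guard_grip (a point): Middle of the guard's steel bow handle: a bar of diameter 8, 80 long along lamp x, 35 above the guard's face at its right edge; guard shut, at lamp (15, -51, 95). It is 168 from the hinge line along the guard and 37.5 above it.
- clip (a point): Tip of the hook of the right-hand of two steel clips (10 wide, at lamp y -31 and 81), at lamp x 5, z 49. Rigid hooks behind and over the tube block a straight lift; in front stand sprung leaves, tips at z 46, about 12 N for both. The tube comes out round the hook tips: 4 forward (-x) and 1 up, 6.5 and 4, 9 and 9, 11 and 16, then free. Between the clips 100 mm of it are bare.
- tube: Spent lamp tube, white glass with aluminium end caps, diameter 16, length 136, about 45 g. Origin at its centre, its y along its axis.
- lamp_tray: Open cardboard tray 115 (x) x 175 (y) x 30 high, wall 4, loose; origin in the middle of its underside. Two foam cradles 22 wide at its y -50 and 50, seat 16 high, hold the tube along the tray's y between raised sides (42 apart, tops 26 high); lying there, the tube's axis is 24 above the table.
- grid_mold_red: Square board mould full of red glitter resin, 140 x 140 x 15, curing; origin in the middle of its underside. Stands in front of or behind the lamp tray.

How it is judged:
By the outcome, as a careful person would: the job done as asked, in the order asked, and still so for the second after the job is handed in, with the robot touching nothing.
It also fails if it takes over 72 s, if anything falls off the work surface, if the arm or the gripper's body presses on something with over 40 N, if the wrist force passes 120 N, or if a joint passes its speed limit or range.

## Working session

There is one attempt and no reset: what is moved stays moved. The work goes in short steps, Python scripts to look and compute and a shell command to move; the robot and the scene stay as the last step left them, time stands still between calls to the robot, and variables do not carry over. Pictures are saved under pics/ and viewed, at most 10 in all, crops included, and the job is handed in when it is done.

```bash
mkdir -p pics; cat > h.py <<'E'
import numpy as np, cv2
from rig import ctrl
def snap(name,fn=None,crop=None,scale=1):
    c=ctrl.camera(name); im=cv2.cvtColor(c['pixels'],cv2.COLOR_RGB2BGR)
    if fn:
        o=im if crop is None else im[crop[1]:crop[3],crop[0]:crop[2]]
        cv2.imwrite('pics/'+fn,cv2.resize(o,None,fx=scale,fy=scale,interpolation=cv2.INTER_CUBIC))
    return c,im
def ray(c,uv):
    R,t=np.array(c['R']),np.array(c['t']); d=R.T@np.linalg.inv(c['K'])@np.array([uv[0],uv[1],1.]); return -R.T@t,d
def onz(c,uv,z):
    o,d=ray(c,uv); return o+d*(z-o[2])/d[2]
def proj(c,X):
    p=np.array(c['K'])@(np.array(c['R'])@np.array(X)+np.array(c['t'])); return p[:2]/p[2]
def tri(c1,a,c2,b):
    o1,d1=ray(c1,a); o2,d2=ray(c2,b); s=np.linalg.lstsq(np.c_[d1,-d2],o2-o1,rcond=None)[0]
    p,q=o1+d1*s[0],o2+d2*s[1]; return (p+q)/2,np.linalg.norm(p-q)
def lampT(L,p): # L=(x,y,yaw), mm lamp->world m
    c,s=np.cos(L[2]),np.sin(L[2]); p=np.array(p)/1000; return np.array([L[0]+c*p[0]-s*p[1],L[1]+s*p[0]+c*p[1],p[2]])
E
python3 - <<'E'
from h import *
for n in('top','side'):
    c,_=snap(n,n+'0.png'); print(n,np.round(c['K'],1).tolist(),np.round(c['R'],3).tolist(),np.round(c['t'],3), np.round(ray(c,(0,0))[0],3))
s=ctrl.sense();print(s['tool_pos'],s['tool_rot'],s['grip_width'],s['t'],ctrl.tcp_to_tips)
E
```

```text
top [[505.9, 0.0, 315.8], [0.0, 505.9, 199.4], [0.0, 0.0, 1.0]] [[-0.001, -1.0, 0.006], [-0.995, 0.0, -0.101], [0.101, -0.006, -0.995]] [-0.068  0.51   1.206] [ 0.386 -0.062  1.252]
side [[484.8, 0.0, 317.1], [0.0, 484.8, 204.5], [0.0, 0.0, 1.0]] [[-0.955, -0.298, -0.009], [-0.098, 0.344, -0.934], [0.281, -0.891, -0.358]] [0.458 0.173 0.837] [0.219 0.822 0.465]
[ 0.11041452 -0.48736914  0.24189521] [-3.14064602e+00 -2.53220975e-05  2.22728973e-01] 0.08543516534551944 0.1 0.011
```

View pics/top0.png

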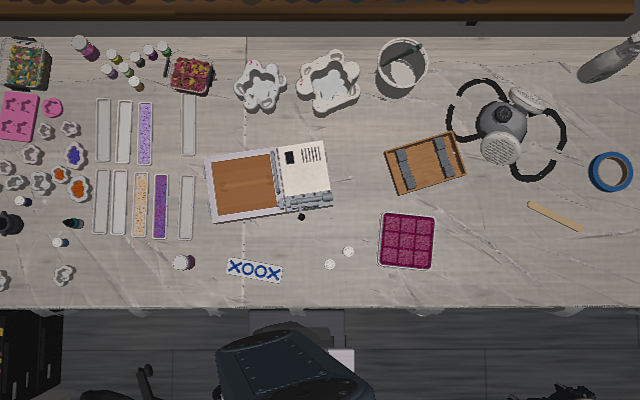

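View pics/side0.png

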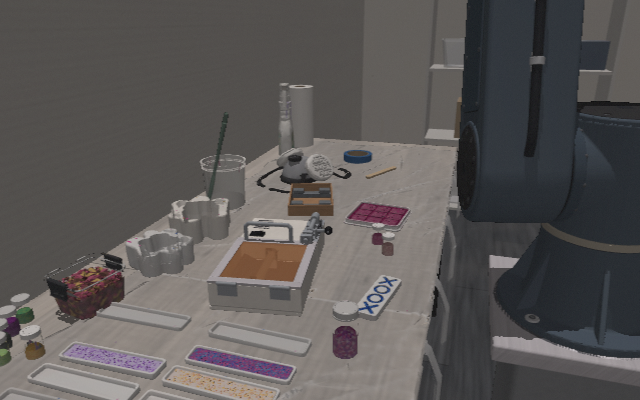

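The top view shows the lamp at about (205–333, 142–223), with the knob at (302,217). The tray is around (425,163) with the red mould in front of it at (406,240). The side view shows the bow handle at (270,232) and the knob at (328,230). The lamp is turned slightly to the left.

```bash
cat > m.py <<'E'
from h import *
from scipy.optimize import least_squares
ct,it=snap('top','top_crop.png',(195,130,345,230),5); cs,is_=snap('side','side_crop.png',(205,195,345,315),5)
def blob(im,lo,hi,box,hsv=True):
    h=cv2.cvtColor(im,cv2.COLOR_BGR2HSV); m=cv2.inRange(h,lo,hi); k=np.zeros_like(m); x0,y0,x1,y1=box; k[y0:y1,x0:x1]=m[y0:y1,x0:x1]
    cn=max(cv2.findContours(k,0,2)[0],key=cv2.contourArea); return cn
kt=blob(it,(0,0,0),(180,255,45),(292,208,315,226)); ks=blob(is_,(0,0,0),(180,255,40),(322,222,338,240))
f=lambda c:np.array(cv2.minEnclosingCircle(c)[0]); print('knob px',f(kt),f(ks),'areas',cv2.contourArea(kt),cv2.contourArea(ks)); print('knob',tri(ct,f(kt),cs,f(ks)))
tr=blob(it,(5,60,40),(25,255,255),(370,120,475,205)); tr=cv2.convexHull(tr)
P=np.array([onz(ct,p,0.030)[:2] for p in tr[:,0].astype(float)]); r=cv2.minAreaRect((P*1000).astype(np.float32)); print('tray',r)
mo=cv2.convexHull(blob(it,(150,80,40),(180,255,255),(365,200,445,280)));P=np.array([onz(ct,p,0.015)[:2] for p in mo[:,0].astype(float)]); print('mould',cv2.minAreaRect((P*1000).astype(np.float32)))
pa=cv2.convexHull(blob(it,(5,60,40),(25,255,255),(200,140,290,225)));P=np.array([onz(ct,p,0.058)[:2] for p in pa[:,0].astype(float)]); print('panel',cv2.minAreaRect((P*1000).astype(np.float32)))
for uv in [(204,155),(325,141),(333,207),(211,223)]: print(onz(ct,uv,.056))
E
python3 m.py
```

```text
knob px [301.25 216.75] [328.         230.21427917] areas 24.0 35.0
knob (array([ 0.46585429, -0.03425857,  0.06791983]), np.float64(0.001224503107554524))
tray ((601.4384155273438, -337.186767578125), (116.40694427490234, 181.06761169433594), 17.276865005493164)
mould ((410.4105529785156, -290.40087890625), (124.30780029296875, 125.91492462158203), 83.61624908447266)
panel ((543.709228515625, 103.07487487792969), (128.74488830566406, 140.5870819091797), 8.773293495178223)
[0.61421714 0.19891928 0.056     ]
[ 0.648428   -0.09084494  0.056     ]
[ 0.48919286 -0.10939993  0.056     ]
[0.45137017 0.17891843 0.056     ]
```

View pics/top_crop.png

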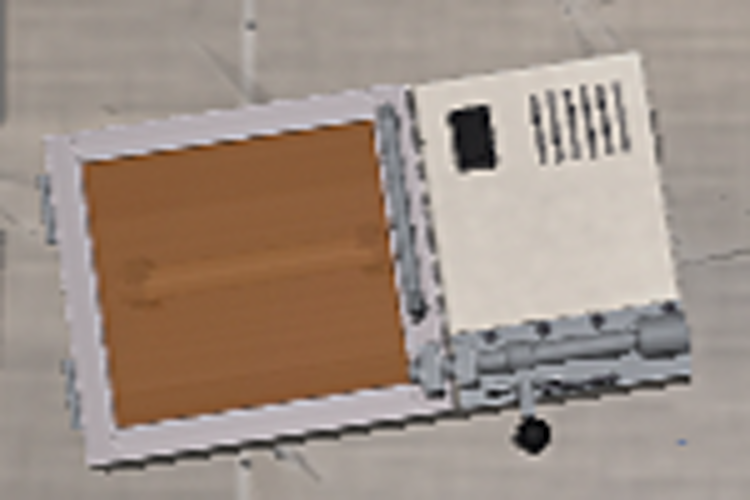

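View pics/side_crop.png

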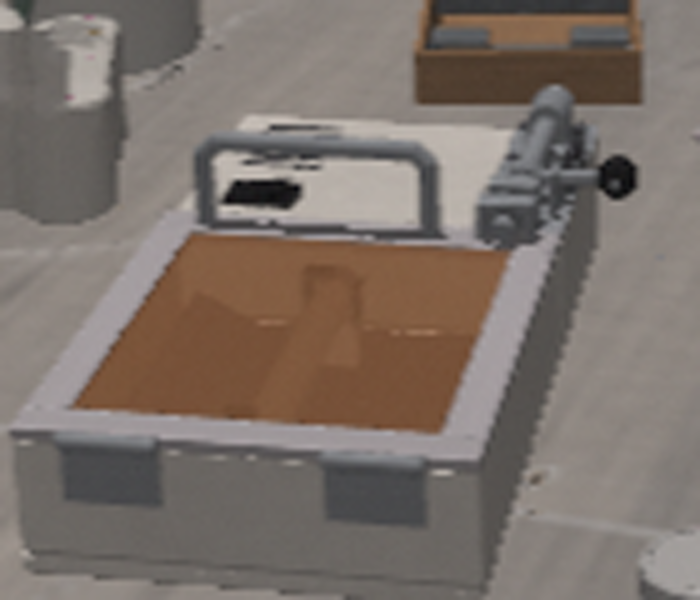

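The crops show the knob clear of the case front and the guard's bow handle: ends near (272,151) and (279,193) in the top view, (246,225) and (291,225) in the side view. I'll fit the lamp pose to these points.

```bash
cat > m2.py <<'E'
from h import *
from scipy.optimize import least_squares
ct,it=snap('top'); cs,is_=snap('side')
T=lambda x,y:(x/5+195-.4,y/5+130-.4); S=lambda x,y:(x/5+205-.4,y/5+195-.4)
pts=[(ct,(301.25,216.75),(-98,-95,66.5),2),(cs,(328,230.2),(-98,-95,66.5),2),(ct,T(386,103),(55,-51,95),1),(ct,T(418,316),(-25,-51,95),1),
(cs,S(198,145),(55,-51,95),1),(cs,S(432,155),(-25,-51,95),1),(ct,T(639,52),(80,-175,55),1),(cs,S(487,593),(-80,117,0),1)]
fn=lambda L:np.concatenate([w*(proj(c,lampT(L,p))-np.array(uv)) for c,uv,p,w in pts])
r=least_squares(fn,[.55,.073,.14],loss='soft_l1'); L=r.x; print('lamp',L,np.round(fn(L),1))
for n,p in dict(knob=(-98,-95,66.5),grip=(15,-51,95),hinge=(15,117,57.5),tube=(5,25,40)).items(): print(n,np.round(lampT(L,p),4))
h=cv2.cvtColor(it,cv2.COLOR_BGR2HSV); print(it[165,[405,406,407]],it[155,[435]])
box=it[125:200,380:470].astype(int); m=((box[...,0]>=box[...,2]-5)&(box.sum(2)<390)&(box.sum(2)>150)).astype(np.uint8)
n,l,st,ce=cv2.connectedComponentsWithStats(m)
for i in range(1,n):
    if st[i][4]>60:
        p=ce[i]+[380,125]; yx=np.argwhere(l==i)[:,::-1]+[380.,125.]; P=np.array([onz(ct,q,.022)[:2] for q in yx]); print(st[i],p,cv2.minAreaRect((P*1000).astype(np.float32)),onz(ct,p,.022))
E
python3 m2.py
```

```text
lamp [0.5475617  0.07468561 0.1599623 ] [ 0.3 -0.5  0.6  1.2  0.2  3.5 -0.9 -5.3  3.4 -0.9 -3.1 -1.   0.3 -1.4
  0.2  5.4]
knob [ 0.4659 -0.0347  0.0665]
grip [0.5705 0.0267 0.095 ]
hinge [0.5437 0.1926 0.0575]
tube [0.5485 0.1002 0.04  ]
[[103  99  96]
 [102  98  94]
 [103  97  92]] [[ 74 111 152]]
[ 53  11  22  43 344] [443.66569767 156.78488372] ((616.4090576171875, -384.2618713378906), (103.82164764404297, 23.684242248535156), 16.80183982849121) [ 0.61640327 -0.38444938  0.022     ]
[ 15  23  21  41 342] [405.25146199 168.52339181] ((587.4542846679688, -288.69195556640625), (102.3882064819336, 21.979351043701172), 17.24051284790039) [ 0.58709403 -0.28900315  0.022     ]
```

```bash
python3 -m jog '[{"tx":0.178,"ty":0.226,"tz":0,"wz":-3.6,"gripper":0.4},{"tx":0.178,"ty":0.226,"tz":0,"wz":-3.6,"gripper":0.4},{"tx":0.3555,"ty":0.4527,"tz":-0.09,"wz":-3.6,"gripper":0.4},{"tx":0.3555,"ty":0.4527,"tz":-0.09,"wz":-3.6,"gripper":0.4},{"tx":0.3555,"ty":0.4527,"tz":-0.09,"wz":-3.6,"gripper":0.4},{"tx":0.3555,"ty":0.4527,"tz":-0.09,"wz":-3.6,"gripper":0.4},{"tx":0.3555,"ty":0.4527,"tz":-0.09,"wz":-3.6,"gripper":0.4},{"tx":0.3555,"ty":0.4527,"tz":-0.09,"wz":-3.6,"gripper":0.4}]' 25; python3 -c "
from rig import ctrl;s=ctrl.sense();print(s['q'])"
```

```text
[-1.34800660e+00  2.13065432e-01 -3.46086986e-02  1.32348903e+00
 -3.06046108e-06  1.57078107e+00]$[0]: bad value
```

```bash
python3 -m jog '[{"tx":0.178,"ty":0.226,"wz":-3.6,"gripper":0.4},{"tx":0.178,"ty":0.226,"wz":-3.6,"gripper":0.4},{"tx":0.3555,"ty":0.4527,"tz":-0.09,"wz":-3.6,"gripper":0.4},{"tx":0.3555,"ty":0.4527,"tz":-0.09,"wz":-3.6,"gripper":0.4},{"tx":0.3555,"ty":0.4527,"tz":-0.09,"wz":-3.6,"gripper":0.4},{"tx":0.3555,"ty":0.4527,"tz":-0.09,"wz":-3.6,"gripper":0.4},{"tx":0.3555,"ty":0.4527,"tz":-0.09,"wz":-3.6,"gripper":0.4},{"tx":0.3555,"ty":0.4527,"tz":-0.09,"wz":-3.6,"gripper":0.4}]' 25; python3 -c "
from rig import ctrl;s=ctrl.sense();print(s['q'])"
```

```text
[-1.34800660e+00  2.13065432e-01 -3.46086986e-02  1.32348903e+00
 -3.06046108e-06  1.57078107e+00]$[0]: bad value
```

```bash
python3 -m jog '[{"tx":0.05,"ty":0.06}]'; python3 -m jog '[{"gripper":0.4}]' 25;  python3 -m jog '[{"wz":-3.6}]'; python3 -m jog --help | head -20
```

```text
$[0]: bad value
$[0]: bad value
$[0]: bad value
invalid input: not JSON, or not a number
```

```bash
python3 -m jog '[{"gripper":0.4,"tx":0.05,"ty":0.06,"tz":0.0,"wx":0.0,"wy":0.0,"wz":-3.6}]' 25
```

```text
t: 0.4
tool_pos: [0.1409, -0.4512, 0.2416]
tool_rot: [3.142, 0.001, 0.156]
ft_force: [0.9, 0.9, 0.3]
grip_width: 0.0732
grasp_force: 0.0
```

```bash
python3 -m jog '[{"gripper":0.4,"tx":0.324,"ty":0.414,"tz":0,"wx":0,"wy":0,"wz":0},{"gripper":0.4,"tx":0.324,"ty":0.414,"tz":0,"wx":0,"wy":0,"wz":0},{"gripper":0.4,"tx":0.324,"ty":0.414,"tz":0,"wx":0,"wy":0,"wz":0},{"gripper":0.4,"tx":0.324,"ty":0.414,"tz":0,"wx":0,"wy":0,"wz":0},{"gripper":0.4,"tx":0.324,"ty":0.414,"tz":0,"wx":0,"wy":0,"wz":0},{"gripper":0.4,"tx":0.324,"ty":0.414,"tz":0,"wx":0,"wy":0,"wz":0},{"gripper":0.4,"tx":0.324,"ty":0.414,"tz":0,"wx":0,"wy":0,"wz":0},{"gripper":0.4,"tx":0.324,"ty":0.414,"tz":0,"wx":0,"wy":0,"wz":0}]' 25; python3 -c "
from rig import ctrl;s=ctrl.sense();print(s['q'])"
```

```text
t: 1.2
tool_pos: [0.3899, -0.1322, 0.2425]
tool_rot: [3.141, -0.001, 0.16]
ft_force: [1.0, -1.9, 0.0]
grip_width: 0.0512
grasp_force: 0.0
[-3.26984361e-01  3.10345488e-02 -2.42802061e-01  1.29632483e+00
 -6.56179861e-05  2.65455224e+00]
```

```bash
python3 -m jog '[{"gripper":0.4,"tx":0.077,"ty":0.099,"tz":0,"wx":0,"wy":0,"wz":90},{"gripper":0.4,"tx":0.077,"ty":0.099,"tz":0,"wx":0,"wy":0,"wz":90},{"gripper":0.4,"tx":0.077,"ty":0.099,"tz":0,"wx":0,"wy":0,"wz":90},{"gripper":0.4,"tx":0.077,"ty":0.099,"tz":0,"wx":0,"wy":0,"wz":90},{"gripper":0.4,"tx":0.077,"ty":0.099,"tz":0,"wx":0,"wy":0,"wz":90},{"gripper":0.4,"tx":0.077,"ty":0.099,"tz":0,"wx":0,"wy":0,"wz":90},{"gripper":0.4,"tx":0.077,"ty":0.099,"tz":0,"wx":0,"wy":0,"wz":90},{"gripper":0.4,"tx":0.077,"ty":0.099,"tz":0,"wx":0,"wy":0,"wz":90}]' 25;  python3 -m jog '[{"gripper":0.4,"tx":0,"ty":0,"tz":-0.08,"wx":0,"wy":0,"wz":90},{"gripper":0.4,"tx":0,"ty":0,"tz":-0.08,"wx":0,"wy":0,"wz":90},{"gripper":0.4,"tx":0,"ty":0,"tz":-0.08,"wx":0,"wy":0,"wz":90},{"gripper":0.4,"tx":0,"ty":0,"tz":-0.08,"wx":0,"wy":0,"wz":90},{"gripper":0.4,"tx":0,"ty":0,"tz":-0.08,"wx":0,"wy":0,"wz":90},{"gripper":0.4,"tx":0,"ty":0,"tz":-0.08,"wx":0,"wy":0,"wz":90},{"gripper":0.4,"tx":0,"ty":0,"tz":-0.08,"wx":0,"wy":0,"wz":90},{"gripper":0.4,"tx":0,"ty":0,"tz":-0.08,"wx":0,"wy":0,"wz":90}]'; python3 -c "
from rig import ctrl;s=ctrl.sense();print(s['q'])"
```

```text
t: 2.0
tool_pos: [0.466, -0.0352, 0.2423]
tool_rot: [-3.141, 0.0, 1.366]
ft_force: [0.1, 0.2, -0.4]
grip_width: 0.0514
grasp_force: 0.0
t: 2.8
tool_pos: [0.466, -0.0352, 0.1623]
tool_rot: [-3.142, -0.0, 2.566]
ft_force: [0.6, -0.2, -0.3]
grip_width: 0.051
grasp_force: 0.0
[-7.54136012e-02  1.77448475e-01 -2.83170963e-01  1.11031601e+00
  2.00886841e-05  5.00018693e-01]
```

```bash
python3 -m jog '[{"gripper":0.4,"tx":0,"ty":0,"tz":0,"wx":0,"wy":0,"wz":42.1},{"gripper":0.4,"tx":0,"ty":0,"tz":0,"wx":0,"wy":0,"wz":42.1},{"gripper":0.4,"tx":0,"ty":0,"tz":0,"wx":0,"wy":0,"wz":42.1},{"gripper":0.4,"tx":0,"ty":0,"tz":0,"wx":0,"wy":0,"wz":42.1},{"gripper":0.4,"tx":0,"ty":0,"tz":0,"wx":0,"wy":0,"wz":42.1},{"gripper":0.4,"tx":0,"ty":0,"tz":-0.04,"wx":0,"wy":0,"wz":42.1},{"gripper":0.4,"tx":0,"ty":0,"tz":-0.07,"wx":0,"wy":0,"wz":42.1},{"gripper":0.4,"tx":0,"ty":0,"tz":-0.092,"wx":0,"wy":0,"wz":42.1}]';  python3 -m jog '[{"gripper":1,"tx":0,"ty":0,"tz":0,"wx":0,"wy":0,"wz":0},{"gripper":1,"tx":0,"ty":0,"tz":0,"wx":0,"wy":0,"wz":0},{"gripper":1,"tx":0,"ty":0,"tz":0,"wx":0,"wy":0,"wz":0},{"gripper":1,"tx":0,"ty":0,"tz":0,"wx":0,"wy":0,"wz":0},{"gripper":1,"tx":0,"ty":0,"tz":0,"wx":0,"wy":0,"wz":0},{"gripper":1,"tx":0,"ty":0,"tz":0,"wx":0,"wy":0,"wz":0}]' 30
```

```text
t: 3.6
tool_pos: [0.4652, -0.0352, 0.0686]
tool_rot: [3.141, -0.001, -2.988]
ft_force: [0.2, -0.5, -0.1]
grip_width: 0.0513
grasp_force: 0.0
t: 4.2
tool_pos: [0.4663, -0.0351, 0.0707]
tool_rot: [3.141, 0.001, -2.988]
ft_force: [-2.8, 3.5, 0.8]
grip_width: 0.0156
grasp_force: 29.3
```

```bash
python3 - <<'E'
from h import *
snap('side','s1.png',(270,180,390,270),6)
E
```

```text
(no output)
```

View pics/s1.png

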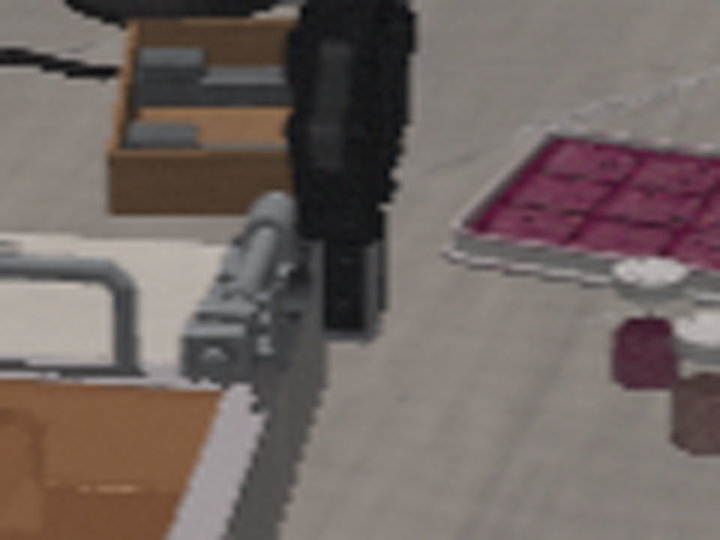

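The side view shows the finger over the knob, with its tip at about (328,236). The knob centre was at (328,230), so the knob is well within the pads. Next I lift the handle along its arc.

```bash
python3 -m jog '[{"gripper":1,"tx":0.0005,"ty":0,"tz":0.0057,"wx":0,"wy":0,"wz":0},{"gripper":1,"tx":0.0017,"ty":0.0003,"tz":0.0112,"wx":0,"wy":0,"wz":0},{"gripper":1,"tx":0.0038,"ty":0.0006,"tz":0.0165,"wx":0,"wy":0,"wz":0},{"gripper":1,"tx":0.0066,"ty":0.001,"tz":0.0215,"wx":0,"wy":0,"wz":0},{"gripper":1,"tx":0.0102,"ty":0.0016,"tz":0.026,"wx":0,"wy":0,"wz":0},{"gripper":1,"tx":0.0142,"ty":0.0022,"tz":0.0298,"wx":0,"wy":0,"wz":0},{"gripper":1,"tx":0.0189,"ty":0.003,"tz":0.033,"wx":0,"wy":0,"wz":0},{"gripper":1,"tx":0.0239,"ty":0.0038,"tz":0.0354,"wx":0,"wy":0,"wz":0}]'
```

```text
t: 5.05
tool_pos: [0.4907, -0.0312, 0.1055]
tool_rot: [3.141, 0.001, -2.988]
ft_force: [7.9, 4.3, -26.0]
grip_width: 0.0155
grasp_force: 29.6
```

```bash
python3 -m jog '[{"gripper":1,"tx":0.0013,"ty":-0.008,"tz":0,"wx":0,"wy":0,"wz":0},{"gripper":1,"tx":0.0025,"ty":-0.016,"tz":0,"wx":0,"wy":0,"wz":0},{"gripper":1,"tx":0.0038,"ty":-0.024,"tz":0,"wx":0,"wy":0,"wz":0},{"gripper":1,"tx":0.005,"ty":-0.0316,"tz":0,"wx":0,"wy":0,"wz":0},{"gripper":1,"tx":0.005,"ty":-0.0316,"tz":0,"wx":0,"wy":0,"wz":0},{"gripper":1,"tx":0.005,"ty":-0.0316,"tz":0,"wx":0,"wy":0,"wz":0}]'; python3 - <<'E'
from h import *
snap('top','t1.png',(280,170,350,225),10)
E
```

```text
t: 5.65
tool_pos: [0.4951, -0.0627, 0.1052]
tool_rot: [3.14, -0.0, -2.988]
ft_force: [7.4, 8.8, -18.9]
grip_width: 0.0154
grasp_force: 30.2
```

View pics/t1.png

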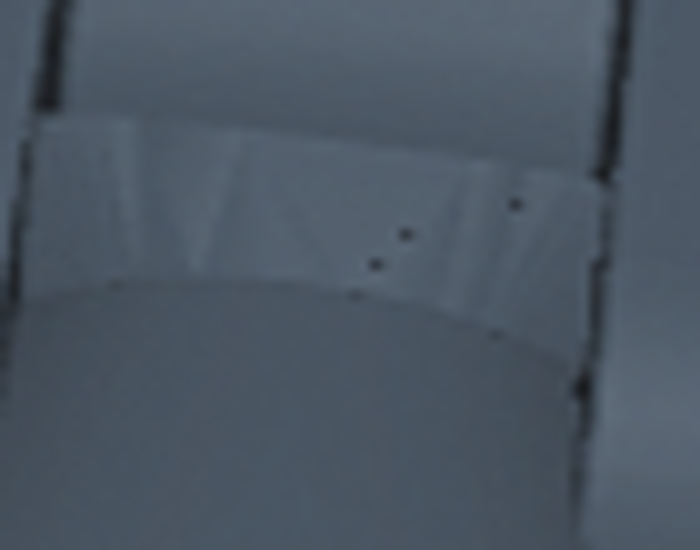

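The arm hides the notch from above, so I'll find it by feel, lowering in small steps.

```bash
python3 -m jog '[{"gripper":1,"tx":-0.0055,"ty":-0.0009,"tz":-0.0025,"wx":0,"wy":0,"wz":0},{"gripper":1,"tx":-0.0097,"ty":-0.0016,"tz":-0.0056,"wx":0,"wy":0,"wz":0},{"gripper":1,"tx":-0.0138,"ty":-0.0022,"tz":-0.0095,"wx":0,"wy":0,"wz":0},{"gripper":1,"tx":-0.0157,"ty":-0.0025,"tz":-0.0121,"wx":0,"wy":0,"wz":0},{"gripper":1,"tx":-0.0157,"ty":-0.0025,"tz":-0.0121,"wx":0,"wy":0,"wz":0}]';python3 -m jog '[{"gripper":1,"tx":-0.0008,"ty":-0.0001,"tz":-0.001,"wx":0,"wy":0,"wz":0},{"gripper":1,"tx":-0.0008,"ty":-0.0001,"tz":-0.001,"wx":0,"wy":0,"wz":0}]';python3 -m jog '[{"gripper":1,"tx":-0.0007,"ty":-0.0001,"tz":-0.001,"wx":0,"wy":0,"wz":0},{"gripper":1,"tx":-0.0007,"ty":-0.0001,"tz":-0.001,"wx":0,"wy":0,"wz":0}]'
```

```text
t: 6.2
tool_pos: [0.4797, -0.065, 0.0938]
tool_rot: [3.141, 0.001, -2.988]
ft_force: [4.3, 9.0, -5.0]
grip_width: 0.0151
grasp_force: 31.2
t: 6.4
tool_pos: [0.4791, -0.0651, 0.093]
tool_rot: [3.141, 0.001, -2.988]
ft_force: [4.0, 8.8, -4.5]
grip_width: 0.0153
grasp_force: 31.3
t: 6.6
tool_pos: [0.4784, -0.0652, 0.0921]
tool_rot: [3.141, 0.001, -2.988]
ft_force: [3.3, 9.0, -3.6]
grip_width: 0.015
grasp_force: 31.3
```

```bash
python3 -m jog '[{"gripper":1,"tx":-0.0006,"ty":-0.0001,"tz":-0.001,"wx":0,"wy":0,"wz":0},{"gripper":1,"tx":-0.0006,"ty":-0.0001,"tz":-0.001,"wx":0,"wy":0,"wz":0}]' | grep -E 'pos|force';python3 -m jog '[{"gripper":1,"tx":-0.0006,"ty":-0.0001,"tz":-0.001,"wx":0,"wy":0,"wz":0},{"gripper":1,"tx":-0.0006,"ty":-0.0001,"tz":-0.001,"wx":0,"wy":0,"wz":0}]'| grep -E 'pos|force';python3 -m jog '[{"gripper":1,"tx":-0.0005,"ty":-0.0001,"tz":-0.001,"wx":0,"wy":0,"wz":0},{"gripper":1,"tx":-0.0005,"ty":-0.0001,"tz":-0.001,"wx":0,"wy":0,"wz":0}]'| grep -E 'pos|force'
```

```text
tool_pos: [0.4777, -0.0653, 0.0911]
ft_force: [1.8, 8.4, -2.2]
grasp_force: 31.4
tool_pos: [0.4772, -0.0654, 0.0903]
ft_force: [1.4, 9.1, -0.5]
grasp_force: 31.6
tool_pos: [0.4768, -0.0655, 0.0894]
ft_force: [0.6, 8.4, 3.4]
grasp_force: 31.8
```

```bash
python3 -m jog '[{"gripper":1,"tx":-0.0005,"ty":-0.0001,"tz":-0.001,"wx":0,"wy":0,"wz":0},{"gripper":1,"tx":-0.0005,"ty":-0.0001,"tz":-0.001,"wx":0,"wy":0,"wz":0}]' | grep -E 'pos|force';python3 -m jog '[{"gripper":1,"tx":-0.0005,"ty":-0.0001,"tz":-0.001,"wx":0,"wy":0,"wz":0},{"gripper":1,"tx":-0.0005,"ty":-0.0001,"tz":-0.001,"wx":0,"wy":0,"wz":0}]'| grep -E 'pos|force'
```

```text
tool_pos: [0.4764, -0.0656, 0.0886]
ft_force: [-1.2, 8.4, 7.9]
grasp_force: 32.1
tool_pos: [0.476, -0.0658, 0.0879]
ft_force: [-2.0, 9.1, 11.5]
grasp_force: 32.4
```

Contact on the plate starts at about 0.53 rad. I'll slide outward along −y under light pressure and watch for the force to drop.

```bash
for i in 1; do python3 -m jog '[{"gripper":1,"tx":0.0002,"ty":-0.001,"tz":0,"wx":0,"wy":0,"wz":0},{"gripper":1,"tx":0.0002,"ty":-0.001,"tz":0,"wx":0,"wy":0,"wz":0}]' | grep -E 'pos|ft';python3 -m jog '[{"gripper":1,"tx":0.0002,"ty":-0.001,"tz":0,"wx":0,"wy":0,"wz":0},{"gripper":1,"tx":0.0002,"ty":-0.001,"tz":0,"wx":0,"wy":0,"wz":0}]'| grep -E 'pos|ft'; python3 -m jog '[{"gripper":1,"tx":0.0002,"ty":-0.001,"tz":0,"wx":0,"wy":0,"wz":0},{"gripper":1,"tx":0.0002,"ty":-0.001,"tz":0,"wx":0,"wy":0,"wz":0}]' | grep -E 'pos|ft';python3 -m jog '[{"gripper":1,"tx":0.0002,"ty":-0.001,"tz":0,"wx":0,"wy":0,"wz":0},{"gripper":1,"tx":0.0002,"ty":-0.001,"tz":0,"wx":0,"wy":0,"wz":0}]'| grep -E 'pos|ft'; done
```

```text
tool_pos: [0.4761, -0.0662, 0.0879]
ft_force: [-2.0, 14.3, 13.1]
tool_pos: [0.4761, -0.0666, 0.0878]
ft_force: [-2.2, 19.5, 13.2]
tool_pos: [0.4763, -0.0675, 0.0878]
ft_force: [-2.7, 18.7, 13.3]
tool_pos: [0.4765, -0.0685, 0.0878]
ft_force: [-3.9, 18.7, 13.9]
```

```bash
python3 -m jog '[{"gripper":1,"tx":0.0002,"ty":-0.001,"tz":0,"wx":0,"wy":0,"wz":0},{"gripper":1,"tx":0.0002,"ty":-0.001,"tz":0,"wx":0,"wy":0,"wz":0}]' | grep -E 'pos|ft';python3 -m jog '[{"gripper":1,"tx":0.0002,"ty":-0.001,"tz":0,"wx":0,"wy":0,"wz":0},{"gripper":1,"tx":0.0002,"ty":-0.001,"tz":0,"wx":0,"wy":0,"wz":0}]'| grep -E 'pos|ft'; python3 -m jog '[{"gripper":1,"tx":0.0002,"ty":-0.001,"tz":0,"wx":0,"wy":0,"wz":0},{"gripper":1,"tx":0.0002,"ty":-0.001,"tz":0,"wx":0,"wy":0,"wz":0}]' | grep -E 'pos|ft';python3 -m jog '[{"gripper":1,"tx":0.0002,"ty":-0.001,"tz":0,"wx":0,"wy":0,"wz":0},{"gripper":1,"tx":0.0002,"ty":-0.001,"tz":0,"wx":0,"wy":0,"wz":0}]'| grep -E 'pos|ft'
```

```text
tool_pos: [0.4766, -0.0695, 0.0878]
ft_force: [-3.5, 19.2, 14.9]
tool_pos: [0.4768, -0.0705, 0.0878]
ft_force: [-4.7, 18.6, 13.8]
tool_pos: [0.4769, -0.0715, 0.0878]
ft_force: [-5.0, 18.2, 15.0]
tool_pos: [0.4771, -0.0726, 0.0878]
ft_force: [-4.7, 19.2, 13.9]
```

No drop out to 38.8 mm of travel, so I'll search back the other way.

```bash
python3 -m jog '[{"gripper":1,"tx":-0.0003,"ty":0.002,"tz":0,"wx":0,"wy":0,"wz":0},{"gripper":1,"tx":-0.0006,"ty":0.004,"tz":0,"wx":0,"wy":0,"wz":0},{"gripper":1,"tx":-0.0009,"ty":0.006,"tz":0,"wx":0,"wy":0,"wz":0},{"gripper":1,"tx":-0.0009,"ty":0.006,"tz":0,"wx":0,"wy":0,"wz":0}]' | grep -E 'pos|ft';for k in 1; do python3 -m jog '[{"gripper":1,"tx":-0.0002,"ty":0.001,"tz":0,"wx":0,"wy":0,"wz":0},{"gripper":1,"tx":-0.0002,"ty":0.001,"tz":0,"wx":0,"wy":0,"wz":0}]'| grep -E 'pos|ft'; python3 -m jog '[{"gripper":1,"tx":-0.0002,"ty":0.001,"tz":0,"wx":0,"wy":0,"wz":0},{"gripper":1,"tx":-0.0002,"ty":0.001,"tz":0,"wx":0,"wy":0,"wz":0}]'| grep -E 'pos|ft';python3 -m jog '[{"gripper":1,"tx":-0.0002,"ty":0.001,"tz":0,"wx":0,"wy":0,"wz":0},{"gripper":1,"tx":-0.0002,"ty":0.001,"tz":0,"wx":0,"wy":0,"wz":0}]'| grep -E 'pos|ft';python3 -m jog '[{"gripper":1,"tx":-0.0002,"ty":0.001,"tz":0,"wx":0,"wy":0,"wz":0},{"gripper":1,"tx":-0.0002,"ty":0.001,"tz":0,"wx":0,"wy":0,"wz":0}]'| grep -E 'pos|ft';done
```

```text
tool_pos: [0.4769, -0.0689, 0.0882]
ft_force: [-2.6, -0.3, 14.6]
tool_pos: [0.4767, -0.068, 0.0882]
ft_force: [-2.7, -0.9, 13.9]
tool_pos: [0.4765, -0.0671, 0.0882]
ft_force: [-2.6, -2.1, 13.3]
tool_pos: [0.4763, -0.0661, 0.0882]
ft_force: [-2.5, -2.5, 13.8]
tool_pos: [0.4762, -0.0652, 0.0882]
ft_force: [-2.0, -3.0, 11.6]
```

```bash
for k in 1; do python3 -m jog '[{"gripper":1,"tx":-0.0002,"ty":0.001,"tz":0,"wx":0,"wy":0,"wz":0},{"gripper":1,"tx":-0.0002,"ty":0.001,"tz":0,"wx":0,"wy":0,"wz":0}]'| grep -E 'pos|ft'; python3 -m jog '[{"gripper":1,"tx":-0.0002,"ty":0.001,"tz":0,"wx":0,"wy":0,"wz":0},{"gripper":1,"tx":-0.0002,"ty":0.001,"tz":0,"wx":0,"wy":0,"wz":0}]'| grep -E 'pos|ft';python3 -m jog '[{"gripper":1,"tx":-0.0002,"ty":0.001,"tz":0,"wx":0,"wy":0,"wz":0},{"gripper":1,"tx":-0.0002,"ty":0.001,"tz":0,"wx":0,"wy":0,"wz":0}]'| grep -E 'pos|ft';python3 -m jog '[{"gripper":1,"tx":-0.0002,"ty":0.001,"tz":0,"wx":0,"wy":0,"wz":0},{"gripper":1,"tx":-0.0002,"ty":0.001,"tz":0,"wx":0,"wy":0,"wz":0}]'| grep -E 'pos|ft';done
```

```text
tool_pos: [0.4759, -0.0639, 0.0881]
ft_force: [-1.7, -1.0, 10.8]
tool_pos: [0.4756, -0.0629, 0.0879]
ft_force: [-1.0, -0.6, 9.2]
tool_pos: [0.4748, -0.061, 0.0873]
ft_force: [-0.1, 6.8, 0.9]
tool_pos: [0.4745, -0.0599, 0.0871]
ft_force: [-0.3, 6.5, -0.3]
```

The force dropped at about 26 mm of travel, so the handle has entered the notch. I'll lower it on along the arc.

```bash
python3 -m jog '[{"gripper":1,"tx":-0.0007,"ty":-0.0001,"tz":-0.0017,"wx":0,"wy":0,"wz":0},{"gripper":1,"tx":-0.0015,"ty":-0.0002,"tz":-0.0035,"wx":0,"wy":0,"wz":0},{"gripper":1,"tx":-0.0015,"ty":-0.0002,"tz":-0.0035,"wx":0,"wy":0,"wz":0}]'| grep -E 'pos|ft'; python3 -m jog '[{"gripper":1,"tx":-0.0005,"ty":-0.0001,"tz":-0.002,"wx":0,"wy":0,"wz":0},{"gripper":1,"tx":-0.0005,"ty":-0.0001,"tz":-0.002,"wx":0,"wy":0,"wz":0}]'| grep -E 'pos|ft'
```

```text
tool_pos: [0.4727, -0.0601, 0.0833]
ft_force: [0.2, 6.6, -0.7]
tool_pos: [0.472, -0.0602, 0.0813]
ft_force: [-1.2, 7.0, -1.0]
```

```bash
python3 -m jog '[{"gripper":1,"tx":-0.0008,"ty":-0.0001,"tz":-0.003,"wx":0,"wy":0,"wz":0},{"gripper":1,"tx":-0.0012,"ty":-0.0002,"tz":-0.006,"wx":0,"wy":0,"wz":0},{"gripper":1,"tx":-0.0014,"ty":-0.0002,"tz":-0.0085,"wx":0,"wy":0,"wz":0},{"gripper":1,"tx":-0.0014,"ty":-0.0002,"tz":-0.0085,"wx":0,"wy":0,"wz":0}]'| grep -E 'pos|ft'
```

```text
tool_pos: [0.4703, -0.0604, 0.0725]
ft_force: [-3.2, 5.6, 0.5]
```

```bash
python3 -m jog '[{"gripper":0.75,"tx":0,"ty":0,"tz":0,"wx":0,"wy":0,"wz":0},{"gripper":0.5,"tx":0,"ty":0,"tz":0,"wx":0,"wy":0,"wz":0},{"gripper":0.5,"tx":0,"ty":0,"tz":0,"wx":0,"wy":0,"wz":0},{"gripper":0.5,"tx":0,"ty":0,"tz":0.04,"wx":0,"wy":0,"wz":0},{"gripper":0.45,"tx":0,"ty":0,"tz":0.08,"wx":0,"wy":0,"wz":0},{"gripper":0.45,"tx":0,"ty":0,"tz":0.1,"wx":0,"wy":0,"wz":0},{"gripper":0.45,"tx":-0.04,"ty":0,"tz":0.14,"wx":0,"wy":0,"wz":0},{"gripper":0.45,"tx":-0.08,"ty":0,"tz":0.14,"wx":0,"wy":0,"wz":0}]' 30;  python3 - <<'E'
from h import *
L=[.54756,.07469,.16]
c,_=snap('side','s2.png',(270,180,390,270),6)
ct,_=snap('top'); 
for b in (0,.026): p=lampT(L,(-98,-95-b*1000,66.5)); print(b,(proj(c,p)-[270,180])*6,proj(ct,p))
cv2.imwrite('pics/t2.png',cv2.resize(_[170:235,270:350],None,fx=8,fy=8,interpolation=cv2.INTER_CUBIC))
E
```

```text
t: 12.9
tool_pos: [0.3922, -0.0612, 0.2157]
tool_rot: [-3.14, 0.004, -2.988]
ft_force: [-0.5, -0.4, 0.6]
grip_width: 0.0468
grasp_force: 0.0
0 [349.93477472 304.74519382] [301.39180553 216.49796838]
0.026 [359.06015635 274.04346494] [312.3321467  214.73141363]
```

View pics/s2.png

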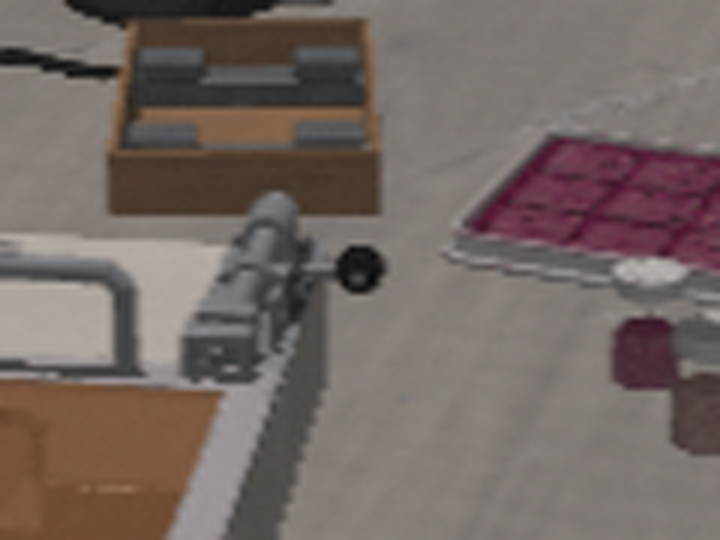

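The picture shows the knob at crop (361,269), which matches a bolt drawn about 26–29 mm with the handle down, and it is holding. Next is the guard bow.

```bash
python3 -m jog '[{"gripper":0.45,"tx":0.18,"ty":0.087,"tz":0,"wx":0,"wy":0,"wz":0},{"gripper":0.45,"tx":0.18,"ty":0.087,"tz":0,"wx":0,"wy":0,"wz":0},{"gripper":0.45,"tx":0.18,"ty":0.087,"tz":0,"wx":0,"wy":0,"wz":0},{"gripper":0.45,"tx":0.18,"ty":0.087,"tz":0,"wx":0,"wy":0,"wz":0},{"gripper":0.45,"tx":0.18,"ty":0.087,"tz":-0.03,"wx":0,"wy":0,"wz":0},{"gripper":0.45,"tx":0.18,"ty":0.087,"tz":-0.07,"wx":0,"wy":0,"wz":0},{"gripper":0.45,"tx":0.18,"ty":0.087,"tz":-0.1145,"wx":0,"wy":0,"wz":0},{"gripper":0.45,"tx":0.18,"ty":0.087,"tz":-0.1145,"wx":0,"wy":0,"wz":0}]'|grep -E 'pos|ft';  python3 -m jog '[{"gripper":1,"tx":0,"ty":0,"tz":0,"wx":0,"wy":0,"wz":0},{"gripper":1,"tx":0,"ty":0,"tz":0,"wx":0,"wy":0,"wz":0},{"gripper":1,"tx":0,"ty":0,"tz":0,"wx":0,"wy":0,"wz":0},{"gripper":1,"tx":0,"ty":0,"tz":0,"wx":0,"wy":0,"wz":0},{"gripper":1,"tx":0,"ty":0,"tz":0,"wx":0,"wy":0,"wz":0}]' 20
```

```text
tool_pos: [0.5675, 0.0261, 0.093]
ft_force: [-0.5, -0.2, 0.6]
t: 14.3
tool_pos: [0.5721, 0.0271, 0.1006]
tool_rot: [3.141, 0.004, -2.988]
ft_force: [-0.5, 6.4, 7.0]
grip_width: 0.0065
grasp_force: 22.5
```

```bash
python3 -m jog '[{"gripper":1,"tx":-0.0006,"ty":0.0039,"tz":0.0145,"wx":0,"wy":0,"wz":0},{"gripper":1,"tx":-0.0014,"ty":0.009,"tz":0.0286,"wx":0,"wy":0,"wz":0},{"gripper":1,"tx":-0.0024,"ty":0.0153,"tz":0.0422,"wx":0,"wy":0,"wz":0},{"gripper":1,"tx":-0.0036,"ty":0.0227,"tz":0.0552,"wx":0,"wy":0,"wz":0},{"gripper":1,"tx":-0.0049,"ty":0.0312,"tz":0.0674,"wx":0,"wy":0,"wz":0},{"gripper":1,"tx":-0.0064,"ty":0.0408,"tz":0.0789,"wx":0,"wy":0,"wz":0},{"gripper":1,"tx":-0.0081,"ty":0.0513,"tz":0.0895,"wx":0,"wy":0,"wz":0},{"gripper":1,"tx":-0.0099,"ty":0.0626,"tz":0.0992,"wx":0,"wy":0,"wz":0}]'
```

```text
t: 15.1
tool_pos: [0.5625, 0.0881, 0.2005]
tool_rot: [-3.139, 0.005, -2.99]
ft_force: [6.3, -8.5, 8.8]
grip_width: 0.0069
grasp_force: 21.7
```

```bash
python3 -m jog '[{"gripper":1,"tx":-0.0019,"ty":0.0122,"tz":0.0086,"wx":0,"wy":0,"wz":0},{"gripper":1,"tx":-0.0039,"ty":0.025,"tz":0.0161,"wx":0,"wy":0,"wz":0},{"gripper":1,"tx":-0.0061,"ty":0.0386,"tz":0.0224,"wx":0,"wy":0,"wz":0},{"gripper":1,"tx":-0.0083,"ty":0.0525,"tz":0.0275,"wx":0,"wy":0,"wz":0},{"gripper":1,"tx":-0.0105,"ty":0.0668,"tz":0.0314,"wx":0,"wy":0,"wz":0},{"gripper":1,"tx":-0.0128,"ty":0.0815,"tz":0.034,"wx":0,"wy":0,"wz":0},{"gripper":1,"tx":-0.0152,"ty":0.0962,"tz":0.0352,"wx":0,"wy":0,"wz":0},{"gripper":1,"tx":-0.0175,"ty":0.111,"tz":0.0352,"wx":0,"wy":0,"wz":0}]'
```

```text
t: 15.9
tool_pos: [0.5448, 0.2007, 0.2351]
tool_rot: [3.141, 0.005, -2.989]
ft_force: [10.7, 0.3, -1.0]
grip_width: 0.0065
grasp_force: 22.0
```

```bash
python3 -m jog '[{"gripper":1,"tx":-0.0023,"ty":0.0148,"tz":-0.0013,"wx":0,"wy":0,"wz":0},{"gripper":1,"tx":-0.0047,"ty":0.0294,"tz":-0.0039,"wx":0,"wy":0,"wz":0},{"gripper":1,"tx":-0.0069,"ty":0.0438,"tz":-0.0078,"wx":0,"wy":0,"wz":0},{"gripper":1,"tx":-0.0087,"ty":0.0549,"tz":-0.0119,"wx":0,"wy":0,"wz":0},{"gripper":1,"tx":-0.0104,"ty":0.0658,"tz":-0.0167,"wx":0,"wy":0,"wz":0},{"gripper":1,"tx":-0.0104,"ty":0.0658,"tz":-0.0167,"wx":0,"wy":0,"wz":0}]'
```

```text
t: 16.5
tool_pos: [0.5337, 0.2674, 0.2171]
tool_rot: [3.141, 0.003, -2.987]
ft_force: [6.7, 1.1, 1.2]
grip_width: 0.0067
grasp_force: 22.6
```

```bash
python3 -m jog '[{"gripper":0.8,"tx":0,"ty":0,"tz":0,"wx":0,"wy":0,"wz":0},{"gripper":0.65,"tx":0,"ty":0,"tz":0,"wx":0,"wy":0,"wz":0},{"gripper":0.65,"tx":0,"ty":0,"tz":0,"wx":0,"wy":0,"wz":0},{"gripper":0.65,"tx":0,"ty":0,"tz":0,"wx":0,"wy":0,"wz":0},{"gripper":0.65,"tx":0,"ty":0,"tz":0.02,"wx":0,"wy":0,"wz":0},{"gripper":0.65,"tx":0,"ty":0,"tz":0.05,"wx":0,"wy":0,"wz":0},{"gripper":0.65,"tx":0,"ty":0,"tz":0.09,"wx":0,"wy":0,"wz":0},{"gripper":0.65,"tx":0,"ty":0,"tz":0.12,"wx":0,"wy":0,"wz":0}]';python3 -m jog '[{"gripper":0.4,"tx":-0.1,"ty":-0.38,"tz":0,"wx":0,"wy":0,"wz":-90},{"gripper":0.4,"tx":-0.1,"ty":-0.38,"tz":0,"wx":0,"wy":0,"wz":-90},{"gripper":0.4,"tx":-0.1,"ty":-0.38,"tz":0,"wx":0,"wy":0,"wz":-90},{"gripper":0.4,"tx":-0.1,"ty":-0.38,"tz":0,"wx":0,"wy":0,"wz":-90},{"gripper":0.4,"tx":-0.1,"ty":-0.38,"tz":0,"wx":0,"wy":0,"wz":-90},{"gripper":0.4,"tx":-0.1,"ty":-0.38,"tz":0,"wx":0,"wy":0,"wz":-90},{"gripper":0.4,"tx":-0.1,"ty":-0.38,"tz":0,"wx":0,"wy":0,"wz":-90},{"gripper":0.4,"tx":-0.1,"ty":-0.38,"tz":0,"wx":0,"wy":0,"wz":-90}]';python3 - <<'E'
from h import *
ct,im=snap('top','t3.png',(190,130,350,240),5)
E
```

```text
t: 17.3
tool_pos: [0.5327, 0.2654, 0.3381]
tool_rot: [3.141, 0.001, -2.989]
ft_force: [0.5, 1.3, -0.0]
grip_width: 0.0297
grasp_force: 0.0
t: 18.1
tool_pos: [0.4317, -0.1164, 0.3361]
tool_rot: [3.141, 0.0, 2.088]
ft_force: [0.2, -0.9, 0.4]
grip_width: 0.051
grasp_force: 0.0
```

View pics/t3.png

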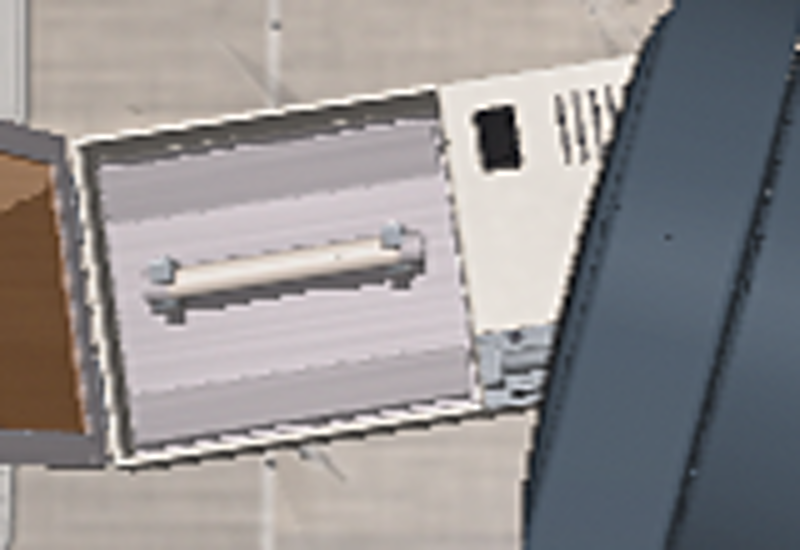

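The guard is fully open. The tube lies in its clips, running from about crop (145,288) to (425,250), with the hooks on its rear side. Next I work out its centre and direction.

```bash
python3 - <<'E'
from h import *
L=[.54756,.07469,.16]
im=cv2.imread('pics/t3.png'); sub=im[225:310,185:380].astype(int)
m=((sub[...,2]-sub[...,0]>14)&(sub.sum(2)>480)).astype(np.uint8)
n,l,st,ce=cv2.connectedComponentsWithStats(m); i=1+np.argmax(st[1:,4]); yx=np.argwhere(l==i)[:,::-1].astype(float)+[185,225]
print(st[i],ce[i]+[185,225])
c=ctrl.camera('top'); px=lambda q:np.array(q)/5+[189.6,129.6]
P=np.array([onz(c,px(q),.042)[:2] for q in yx]).astype(np.float32)
v=cv2.fitLine(P,2,0,.01,.01).ravel(); print(v,'yaw',np.arctan2(-v[0]/v[1],1)); 
print(cv2.minAreaRect(P*1000))
d=v[:2]*np.sign(v[1])
for q in [(143,289),(426,250)]: print('end',onz(c,px(q),.04))
print('pred',lampT(L,(5,25,40)),ctrl.sense()['tool_pos'],ctrl.sense()['tool_rot'])
E
```

```text
[   0   28  195   40 1908] [281.83018868 272.81236897]
[ 0.15343289 -0.98815906  0.5456811   0.09947494] yaw 0.15404138
((545.8919677734375, 99.36929321289062), (5.576533317565918, 94.95074462890625), 8.971237182617188)
end [0.53807991 0.16652375 0.04      ]
end [0.55705045 0.03030026 0.04      ]
pred [0.54851318 0.10016727 0.04      ] [ 0.43135903 -0.11836042  0.33605381] [-3.14099197e+00  8.94788853e-04  2.08382595e+00]
```

```bash
python3 -m jog '[{"gripper":0.4,"tx":0.1164,"ty":0.2177,"tz":-0.12,"wx":0,"wy":0,"wz":-20.6},{"gripper":0.4,"tx":0.1164,"ty":0.2177,"tz":-0.12,"wx":0,"wy":0,"wz":-20.6},{"gripper":0.4,"tx":0.1164,"ty":0.2177,"tz":-0.12,"wx":0,"wy":0,"wz":-20.6},{"gripper":0.4,"tx":0.1164,"ty":0.2177,"tz":-0.12,"wx":0,"wy":0,"wz":-20.6},{"gripper":0.4,"tx":0.1164,"ty":0.2177,"tz":-0.12,"wx":0,"wy":0,"wz":-20.6},{"gripper":0.4,"tx":0.1164,"ty":0.2177,"tz":-0.12,"wx":0,"wy":0,"wz":-20.6},{"gripper":0.4,"tx":0.1164,"ty":0.2177,"tz":-0.17,"wx":0,"wy":0,"wz":-20.6},{"gripper":0.4,"tx":0.1164,"ty":0.2177,"tz":-0.21,"wx":0,"wy":0,"wz":-20.6}]' 20;python3 -m jog '[{"gripper":0.4,"tx":0,"ty":0,"tz":0,"wx":0,"wy":0,"wz":0},{"gripper":0.4,"tx":0,"ty":0,"tz":0,"wx":0,"wy":0,"wz":0}]'
```

```text
t: 19.0
tool_pos: [0.5492, 0.1047, 0.1238]
tool_rot: [-3.141, -0.0, 1.738]
ft_force: [1.0, -0.3, -0.7]
grip_width: 0.0509
grasp_force: 0.0
t: 19.2
tool_pos: [0.5492, 0.1035, 0.1268]
tool_rot: [-3.141, -0.0, 1.736]
ft_force: [-0.4, -0.5, 0.3]
grip_width: 0.0513
grasp_force: 0.0
```

```bash
python3 -m jog '[{"gripper":0.4,"tx":-0.0014,"ty":-0.004,"tz":-0.03,"wx":0,"wy":0,"wz":-0.6},{"gripper":0.4,"tx":-0.0014,"ty":-0.004,"tz":-0.06,"wx":0,"wy":0,"wz":-0.6},{"gripper":0.5,"tx":-0.0014,"ty":-0.004,"tz":-0.085,"wx":0,"wy":0,"wz":-0.6},{"gripper":0.6,"tx":-0.0014,"ty":-0.004,"tz":-0.085,"wx":0,"wy":0,"wz":-0.6}]' 20;python3 -m jog '[{"gripper":0.75,"tx":0,"ty":0,"tz":0,"wx":0,"wy":0,"wz":0},{"gripper":0.8,"tx":0,"ty":0,"tz":0,"wx":0,"wy":0,"wz":0},{"gripper":1,"tx":0,"ty":0,"tz":0,"wx":0,"wy":0,"wz":0},{"gripper":1,"tx":0,"ty":0,"tz":0,"wx":0,"wy":0,"wz":0},{"gripper":1,"tx":0,"ty":0,"tz":0,"wx":0,"wy":0,"wz":0}]' 20
```

```text
t: 19.6
tool_pos: [0.5477, 0.0992, 0.0408]
tool_rot: [-3.141, 0.0, 1.724]
ft_force: [-0.8, 0.2, 1.0]
grip_width: 0.0341
grasp_force: 0.0
t: 20.1
tool_pos: [0.5496, 0.0996, 0.0432]
tool_rot: [3.138, -0.0, 1.725]
ft_force: [-0.1, 0.5, 11.5]
grip_width: 0.0149
grasp_force: 20.8
```

```bash
python3 -m jog '[{"gripper":1,"tx":0,"ty":0,"tz":0.001,"wx":0,"wy":0,"wz":0},{"gripper":1,"tx":-0.001,"ty":-0.0002,"tz":0.0013,"wx":0,"wy":0,"wz":0},{"gripper":1,"tx":-0.002,"ty":-0.0003,"tz":0.0016,"wx":0,"wy":0,"wz":0},{"gripper":1,"tx":-0.002,"ty":-0.0003,"tz":0.0016,"wx":0,"wy":0,"wz":0}]' 25;python3 -m jog '[{"gripper":1,"tx":-0.001,"ty":-0.0001,"tz":0.0002,"wx":0,"wy":0,"wz":0},{"gripper":1,"tx":-0.002,"ty":-0.0003,"tz":0.0005,"wx":0,"wy":0,"wz":0},{"gripper":1,"tx":-0.002,"ty":-0.0003,"tz":0.0005,"wx":0,"wy":0,"wz":0}]'
```

```text
t: 20.5
tool_pos: [0.5478, 0.0994, 0.0437]
tool_rot: [3.138, 0.0, 1.725]
ft_force: [8.9, 0.7, -1.2]
grip_width: 0.0148
grasp_force: 24.7
t: 20.8
tool_pos: [0.5466, 0.0992, 0.0444]
tool_rot: [3.136, -0.0, 1.725]
ft_force: [13.5, 1.8, -5.6]
grip_width: 0.015
grasp_force: 24.6
```

```bash
python3 -m jog '[{"gripper":1,"tx":-0.001,"ty":-0.0002,"tz":0,"wx":0,"wy":0,"wz":0},{"gripper":1,"tx":-0.0015,"ty":-0.0002,"tz":0,"wx":0,"wy":0,"wz":0},{"gripper":1,"tx":-0.0015,"ty":-0.0002,"tz":0,"wx":0,"wy":0,"wz":0}]';python3 -m jog '[{"gripper":1,"tx":-0.0008,"ty":-0.0001,"tz":0.0008,"wx":0,"wy":0,"wz":0},{"gripper":1,"tx":-0.0016,"ty":-0.0002,"tz":0.0018,"wx":0,"wy":0,"wz":0},{"gripper":1,"tx":-0.0016,"ty":-0.0002,"tz":0.0018,"wx":0,"wy":0,"wz":0}]'
```

```text
t: 21.1
tool_pos: [0.5459, 0.0991, 0.0447]
tool_rot: [3.135, 0.0, 1.725]
ft_force: [16.8, 2.2, -4.9]
grip_width: 0.0146
grasp_force: 24.7
t: 21.4
tool_pos: [0.5443, 0.0989, 0.0467]
tool_rot: [3.135, -0.0, 1.725]
ft_force: [15.9, 2.4, -1.6]
grip_width: 0.0152
grasp_force: 25.2
```

```bash
python3 -m jog '[{"gripper":1,"tx":-0.0013,"ty":-0.0002,"tz":0.0006,"wx":0,"wy":0,"wz":0},{"gripper":1,"tx":-0.0021,"ty":-0.0003,"tz":0.0018,"wx":0,"wy":0,"wz":0},{"gripper":1,"tx":-0.0028,"ty":-0.0004,"tz":0.003,"wx":0,"wy":0,"wz":0},{"gripper":1,"tx":-0.0028,"ty":-0.0004,"tz":0.003,"wx":0,"wy":0,"wz":0}]';python3 -m jog '[{"gripper":1,"tx":-0.0007,"ty":-0.0001,"tz":0.0013,"wx":0,"wy":0,"wz":0},{"gripper":1,"tx":-0.0013,"ty":-0.0002,"tz":0.0026,"wx":0,"wy":0,"wz":0},{"gripper":1,"tx":-0.0013,"ty":-0.0002,"tz":0.0026,"wx":0,"wy":0,"wz":0}]'
```

```text
t: 21.8
tool_pos: [0.5415, 0.0985, 0.0499]
tool_rot: [3.135, -0.0, 1.725]
ft_force: [13.2, 2.1, 4.5]
grip_width: 0.0147
grasp_force: 25.6
t: 22.1
tool_pos: [0.5397, 0.0983, 0.0525]
tool_rot: [3.135, -0.0, 1.725]
ft_force: [10.0, 1.4, 7.3]
grip_width: 0.0149
grasp_force: 25.8
```

```bash
python3 -m jog '[{"gripper":1,"tx":-0.0005,"ty":-0.0001,"tz":0.002,"wx":0,"wy":0,"wz":0},{"gripper":1,"tx":-0.001,"ty":-0.0002,"tz":0.004,"wx":0,"wy":0,"wz":0},{"gripper":1,"tx":-0.0015,"ty":-0.0002,"tz":0.007,"wx":0,"wy":0,"wz":0},{"gripper":1,"tx":-0.002,"ty":-0.0003,"tz":0.011,"wx":0,"wy":0,"wz":0},{"gripper":1,"tx":-0.003,"ty":-0.0004,"tz":0.02,"wx":0,"wy":0,"wz":0},{"gripper":1,"tx":-0.003,"ty":-0.0004,"tz":0.04,"wx":0,"wy":0,"wz":0},{"gripper":1,"tx":-0.003,"ty":-0.0004,"tz":0.07,"wx":0,"wy":0,"wz":0},{"gripper":1,"tx":-0.003,"ty":-0.0004,"tz":0.1,"wx":0,"wy":0,"wz":0}]';python3 -m jog '[{"gripper":1,"tx":0,"ty":0,"tz":0.05,"wx":0,"wy":0,"wz":0},{"gripper":1,"tx":0,"ty":0,"tz":0.05,"wx":0,"wy":0,"wz":0}]'; python3 - <<'E'
from h import *
snap('top','t4.png',(190,100,480,290),2.7)
E
```

```text
t: 22.9
tool_pos: [0.533, 0.0972, 0.1517]
tool_rot: [-3.141, 0.0, 1.725]
ft_force: [0.8, 0.5, -1.0]
grip_width: 0.0147
grasp_force: 25.2
t: 23.1
tool_pos: [0.5357, 0.0978, 0.2069]
tool_rot: [3.134, -0.0, 1.725]
ft_force: [0.8, 0.3, -1.5]
grip_width: 0.0148
grasp_force: 25.2
```

View pics/t4.png

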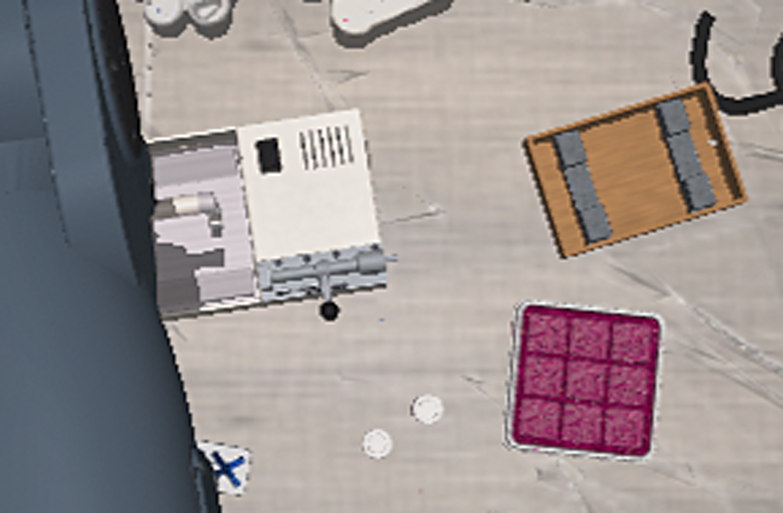

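Bolt still held, guard open, mould in place. The tube is up in the gripper, with its end cap at about crop (205,200). I now carry it to the tray.

```bash
python3 -m jog '[{"gripper":1,"tx":0.066,"ty":-0.4345,"tz":0,"wx":0,"wy":0,"wz":8.25},{"gripper":1,"tx":0.066,"ty":-0.4345,"tz":0,"wx":0,"wy":0,"wz":8.25},{"gripper":1,"tx":0.066,"ty":-0.4345,"tz":0,"wx":0,"wy":0,"wz":8.25},{"gripper":1,"tx":0.066,"ty":-0.4345,"tz":0,"wx":0,"wy":0,"wz":8.25},{"gripper":1,"tx":0.066,"ty":-0.4345,"tz":0,"wx":0,"wy":0,"wz":8.25},{"gripper":1,"tx":0.066,"ty":-0.4345,"tz":0,"wx":0,"wy":0,"wz":8.25},{"gripper":1,"tx":0.066,"ty":-0.4345,"tz":0,"wx":0,"wy":0,"wz":8.25},{"gripper":1,"tx":0.066,"ty":-0.4345,"tz":0,"wx":0,"wy":0,"wz":8.25}]';python3 -m jog '[{"gripper":1,"tx":0,"ty":-0.03,"tz":0,"wx":0,"wy":0,"wz":0},{"gripper":1,"tx":0,"ty":-0.03,"tz":0,"wx":0,"wy":0,"wz":0},{"gripper":1,"tx":0,"ty":-0.03,"tz":0,"wx":0,"wy":0,"wz":0},{"gripper":1,"tx":0,"ty":-0.03,"tz":0,"wx":0,"wy":0,"wz":0}]'
```

```text
t: 23.95
tool_pos: [0.5925, -0.2965, 0.1996]
tool_rot: [-3.141, -0.001, 1.869]
ft_force: [0.6, -0.3, 0.1]
grip_width: 0.0153
grasp_force: 25.2
t: 24.35
tool_pos: [0.5931, -0.3237, 0.2]
tool_rot: [-3.141, -0.001, 1.869]
ft_force: [0.4, 0.5, 0.7]
grip_width: 0.0149
grasp_force: 25.2
```

```bash
python3 -m jog '[{"gripper":1,"tx":0.0087,"ty":-0.013,"tz":-0.04,"wx":0,"wy":0,"wz":0},{"gripper":1,"tx":0.0087,"ty":-0.013,"tz":-0.08,"wx":0,"wy":0,"wz":0},{"gripper":1,"tx":0.0087,"ty":-0.013,"tz":-0.115,"wx":0,"wy":0,"wz":0},{"gripper":1,"tx":0.0087,"ty":-0.013,"tz":-0.145,"wx":0,"wy":0,"wz":0},{"gripper":1,"tx":0.0087,"ty":-0.013,"tz":-0.145,"wx":0,"wy":0,"wz":0},{"gripper":1,"tx":0.0087,"ty":-0.013,"tz":-0.145,"wx":0,"wy":0,"wz":0}]'; python3 - <<'E'
from h import *
snap('side','s3.png',(270,165,350,225),9)
E
```

```text
t: 24.95
tool_pos: [0.6022, -0.3368, 0.0563]
tool_rot: [-3.142, -0.0, 1.87]
ft_force: [0.1, 0.1, 0.5]
grip_width: 0.0148
grasp_force: 25.2
```

View pics/s3.png

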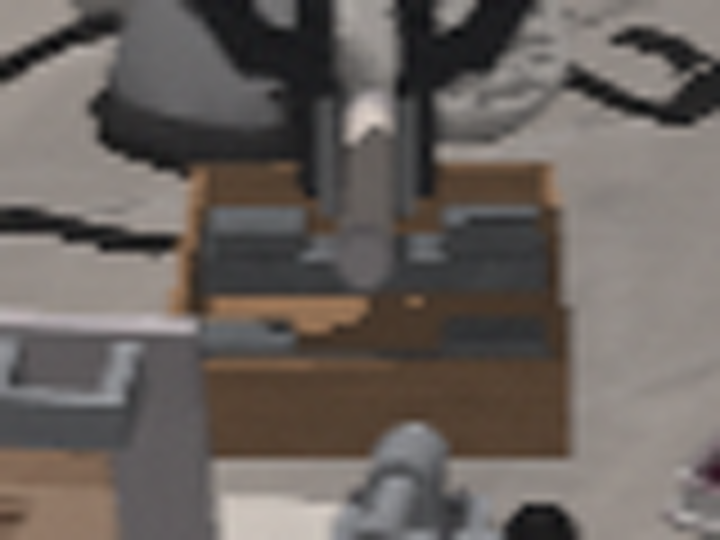

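The tube is centred between the raised cradle sides, with its near end at about crop (365,258), and is level. I now lower it gently.

```bash
python3 -m jog '[{"gripper":1,"tx":0,"ty":0,"tz":-0.012,"wx":0,"wy":0,"wz":0},{"gripper":1,"tx":0,"ty":0,"tz":-0.02,"wx":0,"wy":0,"wz":0},{"gripper":1,"tx":0,"ty":0,"tz":-0.025,"wx":0,"wy":0,"wz":0},{"gripper":1,"tx":0,"ty":0,"tz":-0.025,"wx":0,"wy":0,"wz":0}]' | grep -E 'pos|ft'; python3 -m jog '[{"gripper":1,"tx":0,"ty":0,"tz":-0.001,"wx":0,"wy":0,"wz":0},{"gripper":1,"tx":0,"ty":0,"tz":-0.001,"wx":0,"wy":0,"wz":0}]' | grep -E 'pos|ft'; python3 -m jog '[{"gripper":1,"tx":0,"ty":0,"tz":-0.001,"wx":0,"wy":0,"wz":0},{"gripper":1,"tx":0,"ty":0,"tz":-0.001,"wx":0,"wy":0,"wz":0}]' | grep -E 'pos|ft'; python3 -m jog '[{"gripper":1,"tx":0,"ty":0,"tz":-0.001,"wx":0,"wy":0,"wz":0},{"gripper":1,"tx":0,"ty":0,"tz":-0.001,"wx":0,"wy":0,"wz":0}]' | grep -E 'pos|ft'
```

```text
tool_pos: [0.6015, -0.3374, 0.0294]
ft_force: [-0.4, 0.9, -0.1]
tool_pos: [0.6021, -0.3378, 0.0295]
ft_force: [0.5, 0.2, -0.2]
tool_pos: [0.602, -0.3377, 0.0284]
ft_force: [0.1, -0.8, -0.9]
tool_pos: [0.6021, -0.3378, 0.0275]
ft_force: [0.6, -0.6, 0.3]
```

```bash
python3 -m jog '[{"gripper":1,"tx":0,"ty":0,"tz":-0.001,"wx":0,"wy":0,"wz":0},{"gripper":1,"tx":0,"ty":0,"tz":-0.001,"wx":0,"wy":0,"wz":0}]' | grep -E 'pos|ft'; python3 -m jog '[{"gripper":1,"tx":0,"ty":0,"tz":-0.001,"wx":0,"wy":0,"wz":0},{"gripper":1,"tx":0,"ty":0,"tz":-0.001,"wx":0,"wy":0,"wz":0}]' | grep -E 'pos|ft'
```

```text
tool_pos: [0.6022, -0.3378, 0.0273]
ft_force: [-2.5, 2.9, 12.7]
tool_pos: [0.6022, -0.3378, 0.0272]
ft_force: [-8.5, 4.5, 23.5]
```

```bash
python3 -m jog '[{"gripper":1,"tx":0,"ty":0,"tz":0.0015,"wx":0,"wy":0,"wz":0},{"gripper":1,"tx":0,"ty":0,"tz":0.0015,"wx":0,"wy":0,"wz":0},{"gripper":0.75,"tx":0,"ty":0,"tz":0.0015,"wx":0,"wy":0,"wz":0},{"gripper":0.7,"tx":0,"ty":0,"tz":0.0015,"wx":0,"wy":0,"wz":0},{"gripper":0.65,"tx":0,"ty":0,"tz":0.0015,"wx":0,"wy":0,"wz":0},{"gripper":0.6,"tx":0,"ty":0,"tz":0.0015,"wx":0,"wy":0,"wz":0},{"gripper":0.6,"tx":0,"ty":0,"tz":0.02,"wx":0,"wy":0,"wz":0},{"gripper":0.6,"tx":0,"ty":0,"tz":0.05,"wx":0,"wy":0,"wz":0}]'; python3 -m jog '[{"gripper":0.6,"tx":0,"ty":0,"tz":0.05,"wx":0,"wy":0,"wz":0},{"gripper":0.6,"tx":0,"ty":0,"tz":0.1,"wx":0,"wy":0,"wz":0},{"gripper":0.6,"tx":0,"ty":0,"tz":0.14,"wx":0,"wy":0,"wz":0},{"gripper":0.6,"tx":-0.1,"ty":0.1,"tz":0.18,"wx":0,"wy":0,"wz":0},{"gripper":0.6,"tx":-0.1,"ty":0.15,"tz":0.18,"wx":0,"wy":0,"wz":0},{"gripper":0.6,"tx":-0.15,"ty":0.2,"tz":0.18,"wx":0,"wy":0,"wz":0},{"gripper":0.6,"tx":-0.15,"ty":0.2,"tz":0.18,"wx":0,"wy":0,"wz":0},{"gripper":0.6,"tx":-0.15,"ty":0.2,"tz":0.18,"wx":0,"wy":0,"wz":0}]'
cat > m3.py <<'E'
from h import *
ct,it=snap('top'); cs,_=snap('side')
box=it[125:200,380:470].astype(int); m=((box.max(2)-box.min(2)<45)&(box.sum(2)>480)).astype(np.uint8)
n,l,st,ce=cv2.connectedComponentsWithStats(m)
for i in range(1,n):
    if st[i][4]>60 and 0<st[i][0] and st[i][0]+st[i][2]<90:
        yx=np.argwhere(l==i)[:,::-1]+[380.,125.]; P=np.array([onz(ct,q,.024)[:2] for q in yx]); print('tube?',st[i],cv2.minAreaRect((P*1000).astype(np.float32)))
h=cv2.cvtColor(it,cv2.COLOR_BGR2HSV); k=cv2.inRange(h,(0,0,0),(180,255,45))[205:226,292:330]; ys,xs=np.nonzero(k); print('knob',xs.mean()+292 if len(xs) else None,ys.mean()+205 if len(ys) else None)
mm=np.zeros(it.shape[:2],np.uint8); mm[200:280,365:445]=cv2.inRange(h,(150,80,40),(180,255,255))[200:280,365:445]
cn=max(cv2.findContours(mm,0,2)[0],key=cv2.contourArea); P=np.array([onz(ct,p,.015)[:2] for p in cn[:,0].astype(float)]);print('mould',cv2.minAreaRect((P*1000).astype(np.float32)))
E
python3 m3.py
```

```text
t: 27.2
tool_pos: [0.6008, -0.337, 0.0738]
tool_rot: [-3.139, -0.003, 1.869]
ft_force: [-0.4, 0.7, 0.4]
grip_width: 0.0344
grasp_force: 0.0
t: 28.0
tool_pos: [0.4532, -0.14, 0.2549]
tool_rot: [3.141, 0.0, 1.868]
ft_force: [0.3, 0.6, 1.7]
grip_width: 0.0343
grasp_force: 0.0
knob 312.6181818181818 212.56363636363636Traceback (most recent call last):
  File "m3.py", line 10, in <module>
    cn=max(cv2.findContours(mm,0,2)[0],key=cv2.contourArea); P=np.array([onz(ct,p,.015)[:2] for p in cn[:,0].astype(float)]);print('mould',cv2.minAreaRect((P*1000).astype(np.float32)))
ValueError: max() iterable argument is empty
```

```bash
python3 -m jog '[{"gripper":0.6,"tx":-0.27,"ty":-0.32,"tz":0,"wx":0,"wy":0,"wz":0},{"gripper":0.6,"tx":-0.27,"ty":-0.32,"tz":0,"wx":0,"wy":0,"wz":0},{"gripper":0.6,"tx":-0.27,"ty":-0.32,"tz":0,"wx":0,"wy":0,"wz":0},{"gripper":0.6,"tx":-0.27,"ty":-0.32,"tz":0,"wx":0,"wy":0,"wz":0},{"gripper":0.6,"tx":-0.27,"ty":-0.32,"tz":0,"wx":0,"wy":0,"wz":0},{"gripper":0.6,"tx":-0.27,"ty":-0.32,"tz":0,"wx":0,"wy":0,"wz":0},{"gripper":0.6,"tx":-0.27,"ty":-0.32,"tz":0,"wx":0,"wy":0,"wz":0},{"gripper":0.6,"tx":-0.27,"ty":-0.32,"tz":0,"wx":0,"wy":0,"wz":0}]'|grep -E 't:|pos'
python3 m3.py; python3 - <<'E'
from h import *
ct,it=snap('top'); b=it[125:200,380:470]; print(b[::6,::6].sum(2)//3)
h=cv2.cvtColor(it,cv2.COLOR_BGR2HSV); P=[]
for n in range(1): 
    m=cv2.inRange(h,(5,60,40),(25,255,255)); m[:, :370]=0; m[205:]=0; m[:120]=0; m[:,475:]=0
    c=cv2.convexHull(max(cv2.findContours(m,0,2)[0],key=cv2.contourArea)); print('tray',cv2.minAreaRect(np.array([onz(ct,p,.03)[:2]*1000 for p in c[:,0].astype(float)]).astype(np.float32)))
E
```

```text
t: 28.9
tool_pos: [0.195, -0.4488, 0.2549]
tool_rot: [3.142, 0.001, 1.868]
tube? [ 20  28  52  18 230] ((603.65576171875, -339.16619873046875), (11.21548843383789, 133.49652099609375), 17.01744270324707)
knob 309.97727272727275 213.0
mould ((410.4395751953125, -290.33245849609375), (124.2266616821289, 126.22109985351562), 83.84205627441406)
[[156 154 153 154 157 157 153 153 151 149 145  92 141 158 154]
 [160 158 158 153 156 153 155 156 158 154 153 166  85 153 161]
 [157 155 158 154 158 154 154 154 141  57 103 114  35  31  18]
 [156 158 159 157 161 107  33  54 100  35  89 111  41 160 166]
 [158 161 113  85  89 110 106 107 108  78  42 108  81 123 145]
 [154  84 112  95 102 106 109 107 107 105 164 202 145  33 143]
 [154 102 106  44 105 109 105 180 211 175  47  96 111  44 141]
 [155 160 115  94 185 206 162  42 115 110  78 103 123  80  99]
 [155 151 101  53 103  95 112 111 106 105 108  94  94 110  76]
 [153 151  97 106  38  95 110 105 110 110  99 105 136 148 142]
 [150 147 153 107 118  96  71 104 111 156 143 144 148 154 145]
 [151 153 152  98 113 101 155 147 144 155 147 145 144 145 145]
 [154 154 151 153 154 156 160 148 149 148 147 146 146 142 146]]
tray ((601.4384155273438, -337.186767578125), (116.40694427490234, 181.06761169433594), 17.276865005493164)
```

```bash
python3 -c "
from rig import ctrl;print(ctrl.hand_in())"
```

```text
the job is handed in; nothing more can be done
None
```

I handed the job in at 29 s: bolt held back in its notch, guard fully open, and the spent tube lying lengthwise in the tray cradles, with the final image showing the mould and tray unmoved; the tube touched down at up to 23 N, and the judge's verdict was not shown.

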